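Turn the serving board over against the sloped kerb

ROBOT

A 6-joint arm with a two-finger parallel gripper is mounted at the origin on the work surface. World frame = base frame: x ahead of the robot, y to its left, z up, the work surface at z = 0. Lengths are in m, angles in rad, forces in N, time in s.
With the tool pointing down it reaches from about 0.4 to 0.825 m from the base axis. Payload 7 kg.
Tool frame: the origin (TCP) lies on the centre line of the jaws, within the pads' length; the fingertips stand 25 mm ahead of it and the grasp point (between the pads) lies 6 mm ahead of it; z points along the fingers, y is the direction in which the jaws open and shut (so a half turn about z gives the same grasp; the last joint's range is limited). The gripper opens to 85 mm and grips with 20 to 120 N. Pads are 22 mm wide; open, the fingers measure 114 mm over their backs; the gripper's body (76 mm by 85 mm) begins 54 mm behind the grasp point. The pads swing forward as they close: fully open they stand 13 mm farther back than shut.
Start: joints at [-0.941, 0.359, 0.012, 0, -1.224, -0.288], TCP at [0.226, -0.636, 0.256] pointing down, gripper open.
Joint ranges: [-3.07, 3.07], [-1.43, 2.12], [-1.02, 1.25], [-3.03, 1.67], [-3.05, -0], [-3.03, 3.03]. Speed limits (rad/s): [2.39, 2.39, 3.01, 3.14, 3.14, 3.14].

INTERFACE

Orientations are given as a 3x3 rotation matrix whose columns are the frame's x, y, z axes.
In Python, from bench import ctrl, get_obs, cams, job_done, finder gives the robot as it stands. The module is installed in compiled form; this text tells all that it offers. Calls block until the motion is done:
- ctrl.goto(position, orientation): joint-space move of the TCP to a pose.
- ctrl.move_straight(position, v=0.15, rot=None, max_force=None): straight line of the TCP; rot=None keeps the orientation; v is the mean speed in m/s. With max_force (N) it stops when the force on the tool has changed by that much, and returns True; else False.
- ctrl.set_joints(angles): joint-space move.
- ctrl.open_jaws() and ctrl.gripper_close(): open the fingers fully, or close them until they stop; the grip force is fixed at half the most.
- ctrl.sleep(seconds).
- ctrl.ik(position, orientation): joint angles nearest the present ones, or None.
- get_obs(): the state.
- cams.read_camera(name): name is "side" or "top" or "wrist"; returns a dict with "img" (384x512x3 uint8, blue, green, red), "fx", "fy", "cx", "cy" (pixels), "R" (3x3) and "t" (3): a world point X has camera coordinates R X + t; the wrist camera has in their place "mount" (4x4, takes a point from camera to tool coordinates, whose origin is the TCP and whose axes are the flange's). Camera axes: x right, y down, z forward; pixel columns grow to the right and rows downward; lengths in m; the calibration is good to about 2 mm. A picture is of the moment at which its call begins: read the wrist's pose just before it. There is no depth.
A pose or a line that the arm cannot do raises ctrl.PlanningError and nothing moves.
- job_done(): hands the job in, once; it reports no verdict.
Trained networks look in a picture, given as the dict that the camera call returned (one of the last four; its "shot" number tells which), for a name from the list of things; names that differ only in an ending like _2 or _b are one class to them, and where a whole thing is asked for, a point or a joint stands for the part that bears it (a point fixed in the world has none). Each returns a list of dicts, best first, with "conf" (0 to 1); they miss things now and then, are a little off and sometimes report something else, mostly with a low value. They report only what shows in the picture. A call takes as long as a camera call. They do not tell look-alikes from the thing itself.
- finder.regions_of(picture, query): "pixels" (384x512 bool, what is visible of it) and "bbox" ([left, top, right, bottom] in pixels, round what is visible of it).
The state is a dict: "t": time; "joint_positions": joint angles; "qvel": joint speeds; "joint_torque": joint torques, N m; "tool_pos": TCP position; "orientation": TCP orientation; "force": force on the tool from outside, world axes, zero at the start; "moment": the same for the moment, N m; "finger_gap": finger opening in m.
Only numpy, scipy, OpenCV 4.12 (cv2) and the standard library are available. Lean on these libraries where they do the work, as an engineer would, in place of code of your own. Each camera call takes 0.05 s, during which the arm holds its last target.

TASK

The two-sided serving board lies red side up; it is too wide to pick up, so slide it against the sloped steel front of the kerb and keep pushing gently, without jamming it hard, until it has ridden up and leans flat against the slope. Then tip its top edge back the other way so that it drops over and lies flat on the counter just in front of the kerb, green side up. Let go of it and leave everything else where it stands.

Things in the scene. Friction and masses are not known exactly. Their poses are not given: they have to be found in the camera images.
- board: Rigid plastic serving board, 120 (x) by 150 (y) by 15 mm (z), 200 to 330 g; origin at its centre. Its z axis points out of the red side: up at the start, down once turned over. It starts flat on the counter, its +x edge facing the slope within 0.3 rad. It slides easily on the slope (friction about 0.25), grips the counter (about 0.6), and stays leaning flat on the slope when let go.
- kerb: Serving kerb fixed to the counter, 300 mm wide along its y. Its x axis points level into the kerb: the way to push. Its front is a flat steel slope rising from the counter at 62 degrees from level, away from the board. Origin: on the counter, mid-width, where the slope's foot would be if set fully in. The slope is really set 0 to 28 mm further out (-x), rigidly; this is not measured: find it by feel.
- kerb_top (a point): Middle of the kerb's level top, 68 mm high, 88 mm behind the kerb's origin; the top ends 37 mm behind this point, and the slope's upper edge is also 68 mm high. A board flat on the slope reaches 106 mm up (back face) and overhangs the top: a finger fits down behind it. Pushing takes up to 10 N as it starts to climb, less later, then suddenly more when flat. Over 25 N on the slope is jamming.
- spice_pot: Amber spice pot with a steel cap, 44 mm across, 50 mm tall, on one end of the kerb's level top, about 125 mm from its middle; origin under its base. To be left alone.
- tongs: Blue-handled steel tongs lying on the counter, 240 mm long and about 60 mm wide; origin near the middle, at counter height. To be left alone.
- shaker: Steel seasoning shaker, 68 mm across, 95 mm tall, standing on the counter; origin under its base. To be left alone.
- mug: Blue mug, 72 mm across, 90 mm tall, standing on the counter; origin under its base. To be left alone.
- sauce: Yellow sauce bottle with a red cap, 60 mm across, 170 mm tall, standing on the counter; origin under its base. To be left alone.
- bowl: Steel bowl, 120 mm across, 45 mm tall, standing on the counter; origin under its base. To be left alone.
- coin_tray: Cream open coin tray, 120 by 170 by 50 mm, standing on the counter; origin under its base. To be left alone.
Things that resemble listed ones, but are neither listed nor needed, are in the scene too. Of the things that look like the board, the middle-sized one is meant.

How it is judged:
On the way:
1. the board has been pushed up and leans flat against the slope (within about 3 degrees), red side towards the open counter (angle between board's own z axis and vertical between 1.03 and 1.15 rad and contact force between board and kerb above 0.2 N and x of board in the frame of kerb above -0.07 m), for 0.2 s.
At the end, for the whole second after the job is handed in: The board lies flat on the counter (within 3 degrees), green side up, at rest, directly in front of the slope: its centre 40 to 220 mm in front of the kerb's origin and within 100 mm of the kerb's middle (angle between board's own z axis and vertical above 3.09 rad and height (world z) of board below 0.011 m and x of board in the frame of kerb between -0.22 and -0.04 m and y of board in the frame of kerb between -0.1 and 0.1 m and linear speed of board below 0.01 m/s and angular speed of board below 0.1 rad/s); the robot touches nothing.
It fails at once if the board is jammed against the slope with more than 25 N while it is being pushed up (contact force between board and kerb above 25 N and angle between board's own z axis and vertical below 1.3 rad).
It fails at once if anything else on the counter (spice pot, tongs, shaker, mug, sauce bottle, bowl, coin tray) is moved by more than 20 mm (distance of any of spice_pot, tongs, shaker, mug, sauce, bowl, coin_tray from where it was at the start of the episode above 0.02 m).
It also fails if it takes over 69 s, if anything falls off the work surface, if the arm or the gripper's body presses on something with over 40 N, if the wrist force passes 120 N, or if a joint passes its speed limit or range.

## Working session

There is one attempt and no reset: what is moved stays moved. The work goes in short steps, each a Python script; the robot and the scene stay as the last script left them, time stands still between calls to the robot, and variables do not carry over. Pictures are saved under pics/ and viewed, and the job is handed in when it is done.

```bash
mkdir -p pics; ls; python3 - <<'E'
from bench import ctrl,get_obs,cams,finder
import cv2,numpy as np
o=get_obs();print(o)
for n in("top","side","wrist"):
    p=cams.read_camera(n);cv2.imwrite(f"pics/{n}0.png",p["img"])
    print(n,{k:(np.round(v,4).tolist() if not isinstance(v,(int,str)) else v) for k,v in p.items() if k!="img"})
    for q in("board","kerb","spice_pot","tongs"):
        for r in finder.regions_of(p,q): print(n,q,round(r["conf"],2),r["bbox"],int(r["pixels"].sum()))
print(get_obs()["t"])
E
```

```text
pics
{'t': 0.0, 'joint_positions': array([-9.40877940e-01,  3.59339147e-01,  1.10980446e-02, -3.30969813e-04,
       -1.22404290e+00, -2.88115730e-01]), 'qvel': array([ 0.00028959,  0.00126447,  0.00122096, -0.00021274,  0.00108858,
        0.00055133]), 'joint_torque': array([-5.76483126e-04, -5.83321631e+01,  2.93407899e+01,  6.93643525e+00,
       -5.95617603e-03, -3.98225802e-05]), 'tool_pos': array([ 0.22610804, -0.63557533,  0.255415  ]), 'orientation': array([[-9.42189706e-01, -3.35079346e-01, -6.24815369e-04],
       [-3.35079906e-01,  9.42188695e-01,  1.38550029e-03],
       [ 1.24441446e-04,  1.51476719e-03, -9.99998845e-01]]), 'force': array([-0.27881959, -0.09335304,  0.05436712]), 'moment': array([-0.02442867,  0.03721244, -0.04337841]), 'finger_gap': 0.08562292235162604}
top {'fx': 438.3626, 'fy': 438.3626, 'cx': 248.8676, 'cy': 190.0331, 'R': [[0.0119, -0.9999, -0.0011], [-0.9957, -0.0117, -0.092], [0.092, 0.0022, -0.9958]], 't': [-0.0372, 0.5168, 1.3563], 'shot': 1}
top board 0.91 [140.2, 248.0, 179.2, 283.9] 963
top board 0.62 [237.5, 174.7, 276.2, 223.7] 1778
top bo
[... 311 characters left out ...]
: [[-0.8619, -0.507, -0.0112], [-0.3411, 0.596, -0.7269], [0.3752, -0.6227, -0.6866]], 't': [0.4449, 0.2594, 1.0823], 'shot': 2}
side board 0.94 [240.9, 193.3, 306.7, 242.7] 1623
side board 0.68 [310.0, 154.0, 373.7, 212.2] 2311
side board 0.68 [268.0, 304.2, 308.6, 353.2] 1510
side kerb 0.76 [158.3, 217.9, 274.5, 315.1] 4612
side spice_pot 0.85 [236.1, 263.2, 256.6, 286.7] 360
side tongs 0.55 [217.2, 135.1, 268.8, 172.8] 420
wrist {'fx': 277.5637, 'fy': 277.5637, 'cx': 253.2507, 'cy': 187.4188, 'mount': [[0.0004, -0.9627, -0.2705, 0.0685], [1.0, 0.0004, 0.0, 0.0003], [0.0001, -0.2705, 0.9627, -0.1161], [0.0, 0.0, 0.0, 1.0]], 'shot': 3}
wrist board 0.98 [335.5, 224.3, 511.0, 382.3] 5084
0.75
```

View pics/top0.png

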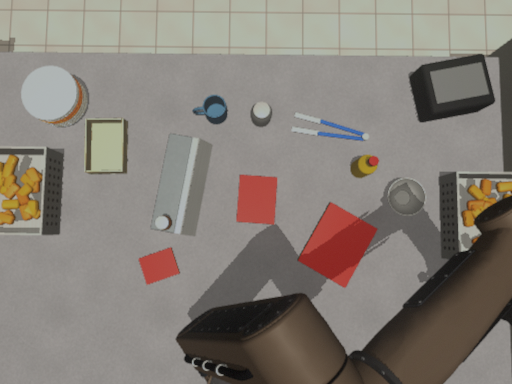

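View pics/side0.png

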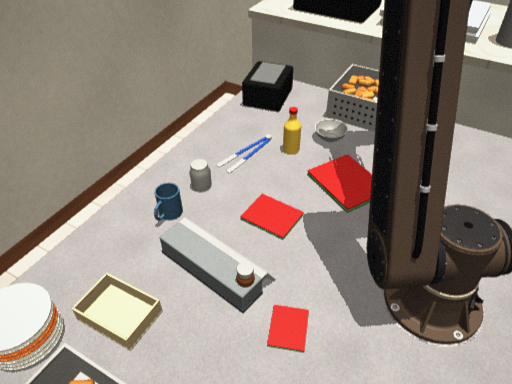

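View pics/wrist0.png

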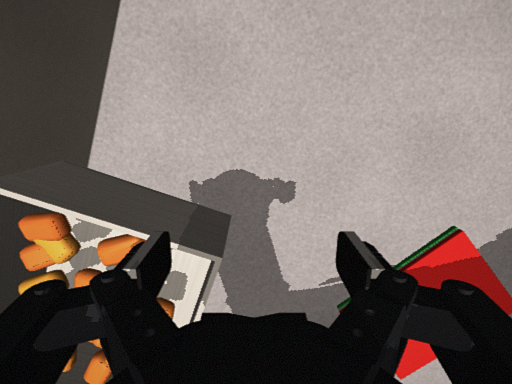

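Red look-alikes in the top picture are at (160,265), (257,199) and (338,245), which look small, middle and large. The choice is (257,199), lying in front of the kerb's slope. Next I'll measure all three and look at a close crop.

```bash
cat > h.py <<'E'
from bench import ctrl,get_obs,cams,finder,job_done
import cv2,numpy as np
def px2w(p,uv,z):
    uv=np.atleast_2d(uv).astype(float)
    d=np.c_[(uv[:,0]-p["cx"])/p["fx"],(uv[:,1]-p["cy"])/p["fy"],np.ones(len(uv))]
    R=np.array(p["R"]);C=-R.T@np.array(p["t"]);D=d@R
    return C+D*((z-C[2])/D[:,2])[:,None]
def w2px(p,X):
    X=np.atleast_2d(X);c=X@np.array(p["R"]).T+np.array(p["t"])
    return np.c_[c[:,0]/c[:,2]*p["fx"]+p["cx"],c[:,1]/c[:,2]*p["fy"]+p["cy"]]
def redmask(p):
    h=cv2.cvtColor(p["img"],cv2.COLOR_BGR2HSV)
    return (((h[...,0]<8)|(h[...,0]>172))&(h[...,1]>150)&(h[...,2]>60))
E
python3 - <<'E'
from h import *
for n in("top","side"):
    p=cams.read_camera(n)
    m=redmask(p).astype(np.uint8)
    N,l,s,c=cv2.connectedComponentsWithStats(m)
    for i in range(1,N):
        if s[i,4]<300: continue
        cs,_=cv2.findContours((l==i).astype(np.uint8),cv2.RETR_EXTERNAL,cv2.CHAIN_APPROX_NONE)
        w=px2w(p,cs[0][:,0,:],0.015)[:,:2].astype(np.float32)
        r=cv2.minAreaRect(w*1000);print(n,c[i].round(),np.round(r[0],1),np.round(r[1],1),round(r[2],1))
    for q in ("shaker","mug","kerb","spice_pot","sauce"):
        R=finder.regions_of(p,q)
        for r in R[:1]:
            ys,xs=np.nonzero(r["pixels"]);print(n,q,round(r["conf"],2),r["bbox"])
            if q=="kerb":
                cs,_=cv2.findContours(r["pixels"].astype(np.uint8),cv2.RETR_EXTERNAL,cv2.CHAIN_APPROX_NONE)
                k=max(cs,key=cv2.contourArea);a=cv2.approxPolyDP(k,3,True)[:,0];print(a.tolist());print(px2w(p,a,.068).round(3).tolist());print(px2w(p,a,0).round(3).tolist())
    if n=="top":
        cv2.imwrite("pics/ctop.png",cv2.resize(p["img"][90:290,130:330],None,fx=3,fy=3,interpolation=cv2.INTER_CUBIC))
    else: cv2.imwrite("pics/cside.png",cv2.resize(p["img"][170:330,140:340],None,fx=4,fy=4)[:600])
E
```

```text
top [257. 199.] [490.1 -55.9] [116.  145.9] 86.4
top [337. 244.] [ 351.1 -309.4] [168.6 209. ] 60.6
top [159. 265.] [278.9 247.6] [ 81.4 102.8] 20.1
top shaker 0.59 [248.1, 101.3, 270.1, 130.5]
top mug 0.76 [192.0, 91.9, 226.5, 123.6]
top kerb 0.61 [153.7, 132.2, 211.1, 235.9]
[[170, 134], [151, 228], [157, 230], [154, 220], [166, 215], [172, 222], [166, 231], [193, 236], [211, 146], [200, 139]]
[[0.684, 0.214, 0.068], [0.394, 0.263, 0.068], [0.389, 0.245, 0.068], [0.419, 0.255, 0.068], [0.434, 0.219, 0.068], [0.413, 0.2, 0.068], [0.386, 0.218, 0.068], [0.372, 0.136, 0.068], [0.648, 0.087, 0.068], [0.669, 0.121, 0.068]]
[[0.699, 0.227, 0.0], [0.395, 0.279, 0.0], [0.388, 0.259, 0.0], [0.42, 0.27, 0.0], [0.436, 0.232, 0.0], [0.414, 0.212, 0.0], [0.386, 0.231, 0.0], [0.371, 0.144, 0.0], [0.661, 0.093, 0.0], [0.683, 0.129, 0.0]]
top spice_pot 0.61 [153.3, 215.7, 172.1, 231.3]
top sauce 0.91 [352.7, 154.5, 377.0, 176.8]
side [345. 180.] [ 350.2 -312.2] [174.3 214.7] 60.9
side [272. 215.] [487.2 -52.7] [120.8 149.1] 86.3
side [288. 327.] [275. 253.] [ 85.1 106.8] 19.8
side shaker 0.8 [187.
[... 288 characters left out ...]
 0.216, 0.068], [0.639, 0.256, 0.068], [0.37, 0.304, 0.068], [0.356, 0.24, 0.068], [0.373, 0.211, 0.068], [0.37, 0.192, 0.068], [0.352, 0.188, 0.068], [0.423, 0.169, 0.068], [0.389, 0.216, 0.068], [0.403, 0.245, 0.068], [0.422, 0.242, 0.068], [0.451, 0.2, 0.068], [0.437, 0.166, 0.068], [0.659, 0.127, 0.068]]
[[0.727, 0.175, 0.0], [0.684, 0.218, -0.0], [0.393, 0.269, -0.0], [0.379, 0.201, 0.0], [0.397, 0.169, 0.0], [0.394, 0.148, 0.0], [0.375, 0.145, 0.0], [0.451, 0.124, 0.0], [0.415, 0.175, 0.0], [0.43, 0.206, 0.0], [0.45, 0.203, 0.0], [0.482, 0.157, 0.0], [0.466, 0.121, -0.0], [0.706, 0.079, -0.0]]
side spice_pot 0.94 [237.7, 262.1, 255.1, 287.2]
side sauce 0.71 [286.6, 106.3, 301.6, 156.6]
```

View pics/ctop.png

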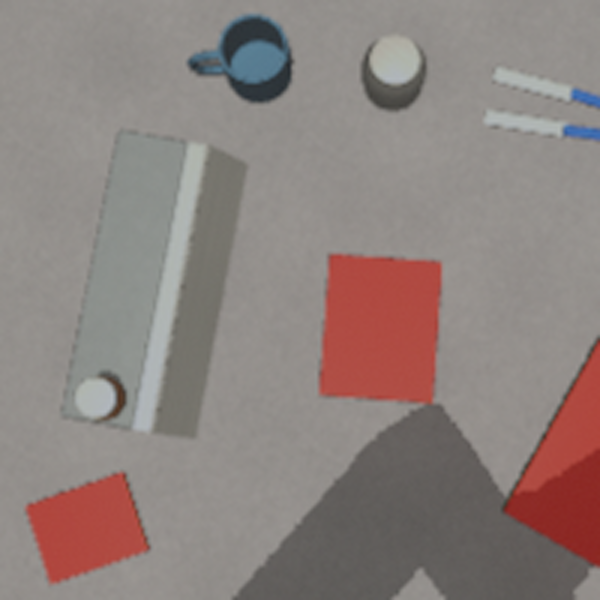

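View pics/cside.png

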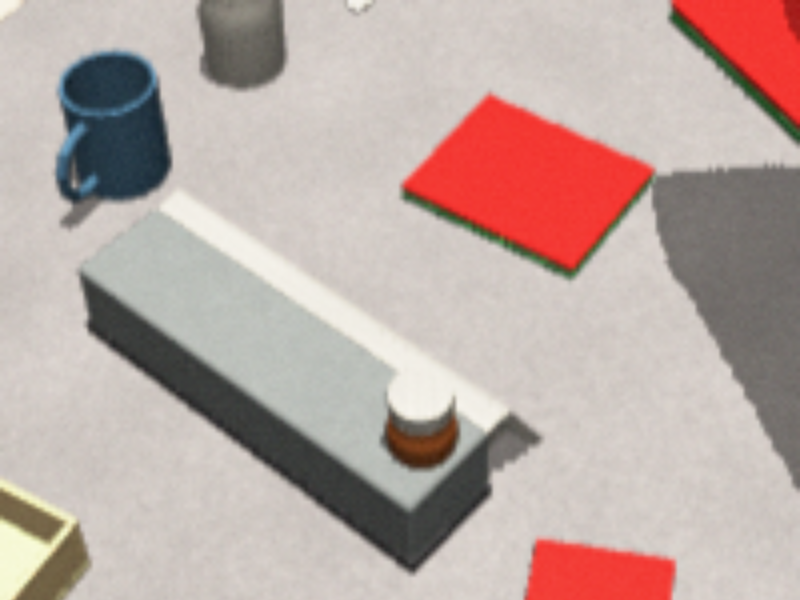

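The crop confirms it. The middle board, 120×150 mm with green below, lies at about world (0.488,-0.054). The kerb's x axis points at about 80° yaw, its origin is near (0.518,0.115), and the pot is at the near (-x) end. The other two measure 83×105 mm and 171×212 mm. I'll go behind the board's rear edge with the fingers open and the tool leaning back 12°, then feel for the counter.

```bash
cat >> h.py <<'E'
psi=np.deg2rad(80.4)
kx=np.array([np.cos(psi),np.sin(psi),0]);ky=np.array([-np.sin(psi),np.cos(psi),0]);K0=np.array([.518,.115,0])
def K(x,y,z): return K0+x*kx+y*ky+np.array([0,0,z])
def toK(w): d=np.array(w)-K0; return np.array([d@kx,d@ky,d[2]])
def Rt(tilt,s=1):
    z=np.array([0,0,-np.cos(tilt)])+np.sin(tilt)*kx; y=s*ky
    return np.c_[np.cross(y,z),y,z]
T=np.deg2rad(12)
E
python3 - <<'E'
from h import *
for s in(1,-1):
    for x in(-.3,-.15,0): print(s,x,np.round(ctrl.ik(K(x,0,.03),Rt(T,s)),2))
    print(np.round(ctrl.ik(K(.08,0,.15),Rt(0,s)),2))
    print(np.round(ctrl.ik(K(.08,0,.25),Rt(0,s)),2))
E
```

```text
1 -0.3 [-0.15  0.38 -0.46 -0.31 -0.74  0.21]
1 -0.15 [ 0.16  0.35 -0.52 -0.33 -0.66 -0.08]
1 0 [ 0.45  0.37 -0.5  -0.3  -0.6  -0.38]
[ 0.7   0.27 -0.37  0.   -0.92 -0.86]
[ 0.7   0.18 -0.24  0.   -1.14 -0.86]
-1 -0.3 [-0.15  0.38 -0.46 -0.31 -0.74 -2.93]Traceback (most recent call last):
  File "<stdin>", line 3, in <module>
    return _wrapfunc(a, 'round', decimals=decimals, out=out)
    return _wrapit(obj, method, *args, **kwds)
    result = getattr(arr, method)(*args, **kwds)
TypeError: unsupported operand type(s) for *: 'NoneType' and 'float'
```

```bash
python3 - <<'E'
from h import *
R=Rt(T)
ctrl.goto(K(-.30,0,.2),R)
ctrl.move_straight(K(-.30,0,.05),v=.15)
hit=ctrl.move_straight(K(-.30,0,.004),v=.02,max_force=4)
o=get_obs();print(hit,toK(o["tool_pos"]).round(4),o["force"].round(2),o["t"])
p=toK(o["tool_pos"])
ctrl.move_straight(K(p[0],0,p[2]+.003),v=.02)
o=get_obs();print(toK(o["tool_pos"]).round(4),o["force"].round(2),o["t"])
P=cams.read_camera("side");cv2.imwrite("pics/s1.png",cv2.resize(P["img"][120:320,150:420],None,fx=2.9,fy=2.9))
E
```

```text
True [-0.3   -0.     0.013] [-0.07 -0.48  6.18] 6.0333
[-0.3    -0.      0.0161] [-0.52 -0.08 -1.98] 6.3667
```

View pics/s1.png

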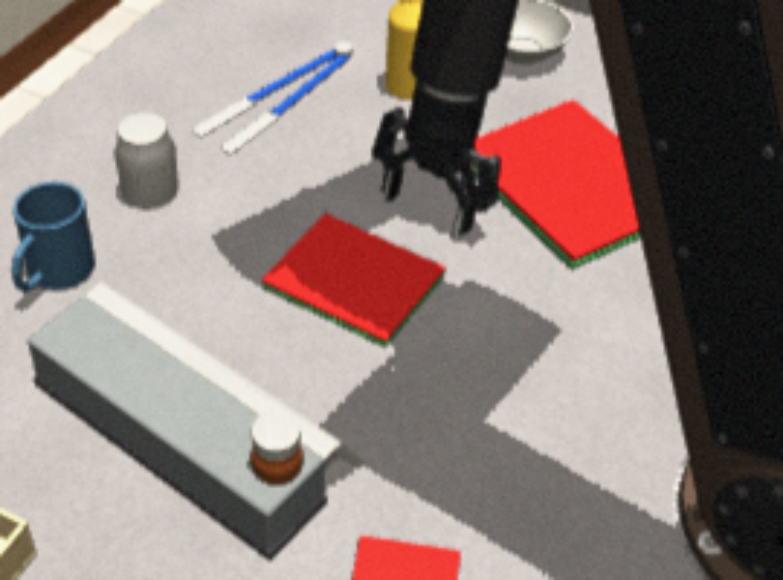

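```bash
python3 - <<'E'
from h import *
z=toK(get_obs()["tool_pos"])[2]
h=ctrl.move_straight(K(-.185,0,z),v=.06,max_force=12)
o=get_obs();print(h,toK(o["tool_pos"]).round(4),-o["force"]@kx,o["t"])
x=-.185
while not h and x<-.07:
    F=-get_obs()["force"]@kx
    x+=.015
    h=ctrl.move_straight(K(x,0,z),v=.025,max_force=max(4,14-abs(F)))
    o=get_obs();print(h,toK(o["tool_pos"]).round(4),(o["force"]@np.c_[kx,ky,[0,0,1]]).round(1),round(o["t"],2))
for n in("side","top"):
    P=cams.read_camera(n);cv2.imwrite(f"pics/{n}2.png",cv2.resize(P["img"][100:300,120:390],None,fx=2.9,fy=2.9))
E
```

```text
False [-0.1851  0.      0.0159] -0.6852566485312612 8.4833
False [-0.1698 -0.      0.016 ] [ 0.7 -0.4  0.4] 9.23
False [-0.1549  0.      0.016 ] [-0.2 -0.6 -0. ] 9.98
False [-0.1399  0.      0.0159] [ 0.  -0.5 -1.2] 10.73
False [-1.248e-01  1.000e-04  1.590e-02] [-1.2  0.  -1.3] 11.48
False [-0.1097 -0.0002  0.0161] [-0.6 -0.   0.4] 12.23
False [-0.0947 -0.0001  0.0161] [-0.5 -0.3 -0.3] 12.98
False [-0.0797 -0.0002  0.0161] [ 1.2  0.3 -0.1] 13.73
False [-0.0648 -0.0001  0.016 ] [-1.   0.5 -0.5] 14.48
```

View pics/side2.png

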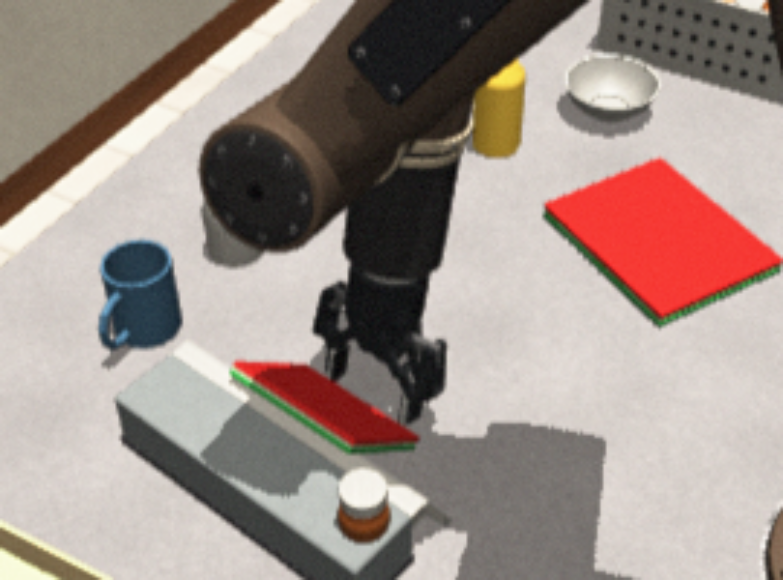

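View pics/top2.png

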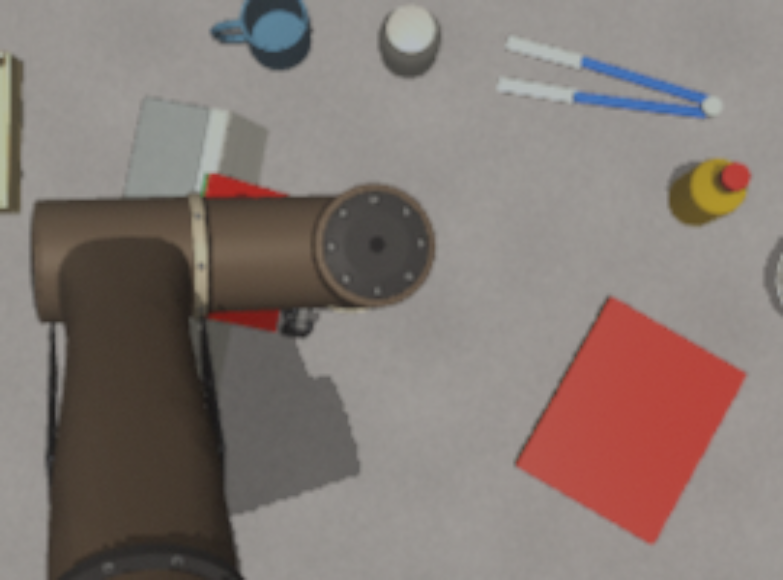

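The board is riding up: its red face shows tilted at side crop (330,400), and there is little force. I'll carry on in finer, slower steps.

```bash
python3 - <<'E'
from h import *
z=.016;x=toK(get_obs()["tool_pos"])[0];h=False
while not h and x<-.006:
    F=-get_obs()["force"]@kx
    x+=.006
    h=ctrl.move_straight(K(x,0,z),v=.015,max_force=8)
    o=get_obs();print(h,toK(o["tool_pos"]).round(4),(o["force"]@np.c_[kx,ky,[0,0,1]]).round(1),round(o["t"],2))
    if -o["force"]@kx>9: break
for n in("side",):
    P=cams.read_camera(n);cv2.imwrite(f"pics/{n}3.png",cv2.resize(P["img"][180:320,140:340],None,fx=4,fy=4))
E
```

```text
False [-0.0588  0.      0.016 ] [ 0.2  0.1 -0.3] 15.14
False [-0.0527 -0.0001  0.0161] [-0.4 -0.3  0. ] 15.69
False [-0.0467 -0.      0.016 ] [-0.8  0.3 -0.4] 16.24
False [-0.0407 -0.0001  0.016 ] [ 0.4 -0.8  0.5] 16.79
False [-0.0347 -0.      0.016 ] [0.6 0.5 0.1] 17.34
False [-0.0287 -0.      0.016 ] [-0.4 -0.4 -0.1] 17.89
True [-0.0259  0.0002  0.0158] [-2.5 -0.7  3.8] 18.23
```

View pics/side3.png

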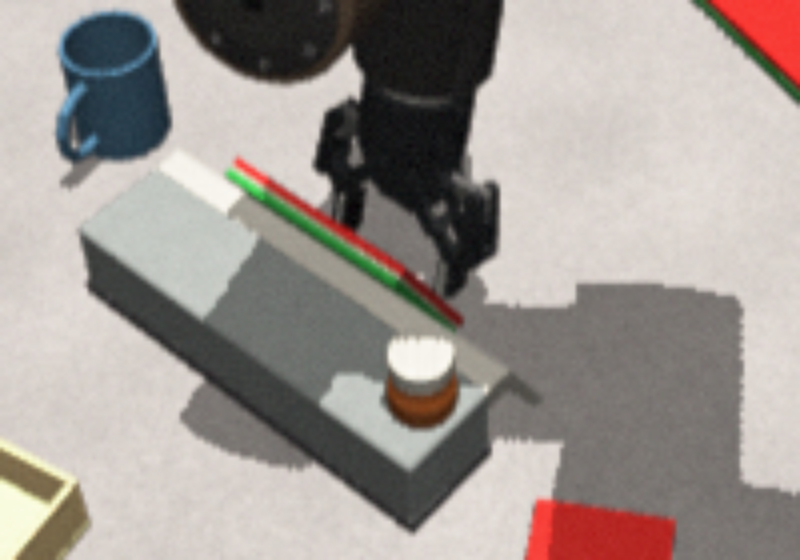

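```bash
cat >> h.py <<'E'
def bpts(f,th,y0=0,yaw=0):
    u=np.array([np.cos(th),np.sin(th)]);n=np.array([-np.sin(th),np.cos(th)])
    out=[]
    for a,b in((0,0),(.12,0),(.12,.015),(0,.015)):
        q=u*a+n*b
        for y in(-.075,.075): out.append(K(f+q[0],y0+y,q[1]))
    return np.array(out)
E
python3 - <<'E'
from h import *
P=cams.read_camera("side")
ims=[]
for f,th in((0,62),(-.007,57)):
    im=cv2.resize(P["img"][190:290,170:290],None,fx=5,fy=5,interpolation=cv2.INTER_CUBIC)
    q=(w2px(P,bpts(f,np.deg2rad(th)))-[170,190])*5+2
    q=q.round().astype(int)
    for i,j in((2,3),(4,5),(2,4),(3,5),(5,7),(3,1),(4,6)): cv2.line(im,tuple(map(int,q[i])),tuple(map(int,q[j])),(255,0,255) ,1)
    cv2.imwrite(f"pics/ov{th}.png",im)
E
```

```text
(no output)
```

View pics/ov62.png

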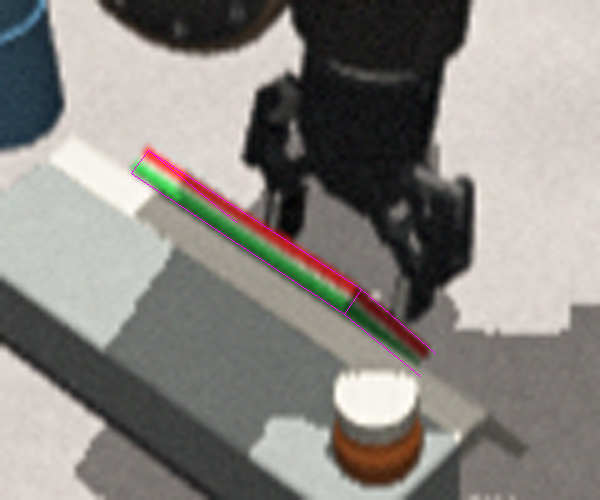

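View pics/ov57.png

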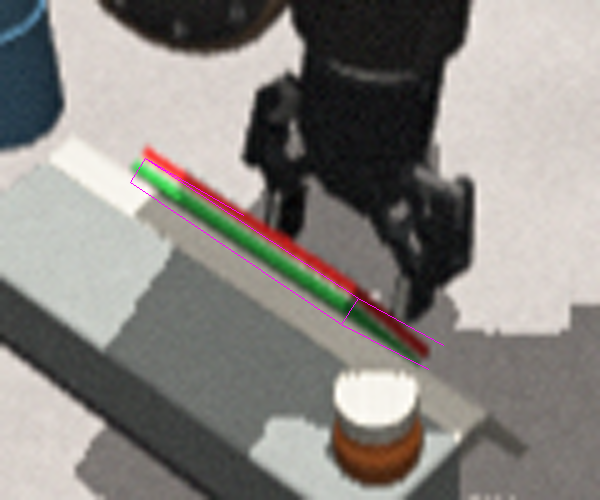

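```bash
python3 - <<'E'
from h import *
o=get_obs();print((o["force"]@np.c_[kx,ky,[0,0,1]]).round(1))
h=ctrl.move_straight(K(-.020,0,.016),v=.01,max_force=8)
o=get_obs();print(h,toK(o["tool_pos"]).round(4),(o["force"]@np.c_[kx,ky,[0,0,1]]).round(1),round(o["t"],2))
ctrl.sleep(.3)
o=get_obs();print(h,toK(o["tool_pos"]).round(4),(o["force"]@np.c_[kx,ky,[0,0,1]]).round(1),round(o["t"],2))
# back off
ctrl.move_straight(K(-.07,0,.018),v=.05)
o=get_obs();print(toK(o["tool_pos"]).round(4),(o["force"]@np.c_[kx,ky,[0,0,1]]).round(1),round(o["t"],2))
ctrl.move_straight(K(-.12,0,.12),v=.15)
P=cams.read_camera("side")
for f,th in((0,62),(-.003,64)):
    im=cv2.resize(P["img"][190:290,170:290],None,fx=5,fy=5,interpolation=cv2.INTER_CUBIC)
    q=(w2px(P,bpts(f,np.deg2rad(th)))-[170,190])*5+2
    q=q.round().astype(int)
    for i,j in((2,3),(4,5),(2,4),(3,5),(5,7),(3,1),(4,6)): cv2.line(im,tuple(map(int,q[i])),tuple(map(int,q[j])),(255,0,255) ,1)
    cv2.imwrite(f"pics/ovb{th}.png",im)
E
```

```text
[-3.5 -1.4  4. ]
True [-0.026   0.0003  0.0156] [-2.5 -0.2  3.4] 18.62
True [-0.0261  0.0004  0.0155] [-1.9 -1.4  2.4] 18.93
[-0.0699 -0.0001  0.018 ] [ 0.8 -0.5  0.6] 19.96
```

View pics/ovb62.png

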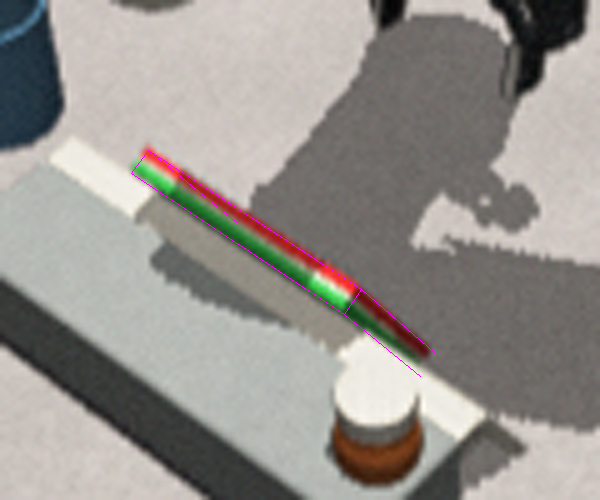

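View pics/ovb64.png

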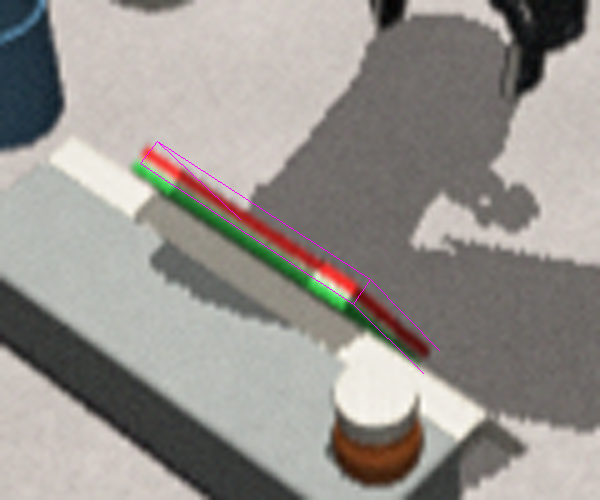

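The overlay matches 62° with the foot at about 0. Pushing again gave no further movement, and the board stayed leaning after I backed away. Now the fingers go shut, over the top and down behind the overhanging edge.

```bash
python3 - <<'E'
from h import *
ctrl.move_straight(K(-.12,0,.24),v=.2,rot=Rt(0))
ctrl.gripper_close()
ctrl.move_straight(K(.088,0,.24),v=.15)
h=ctrl.move_straight(K(.088,0,.113),v=.06,max_force=4)
o=get_obs();print(h,toK(o["tool_pos"]).round(4),(o["force"]@np.c_[kx,ky,[0,0,1]]).round(1),round(o["t"],2),o["finger_gap"])
P=cams.read_camera("side")
cv2.imwrite("pics/s5.png",cv2.resize(P["img"][150:300,150:350],None,fx=4,fy=4))
E
```

```text
False [ 8.810e-02 -1.000e-04  1.133e-01] [-0.3 -0.1  0.4] 26.23 -0.0001596559709298055
```

View pics/s5.png

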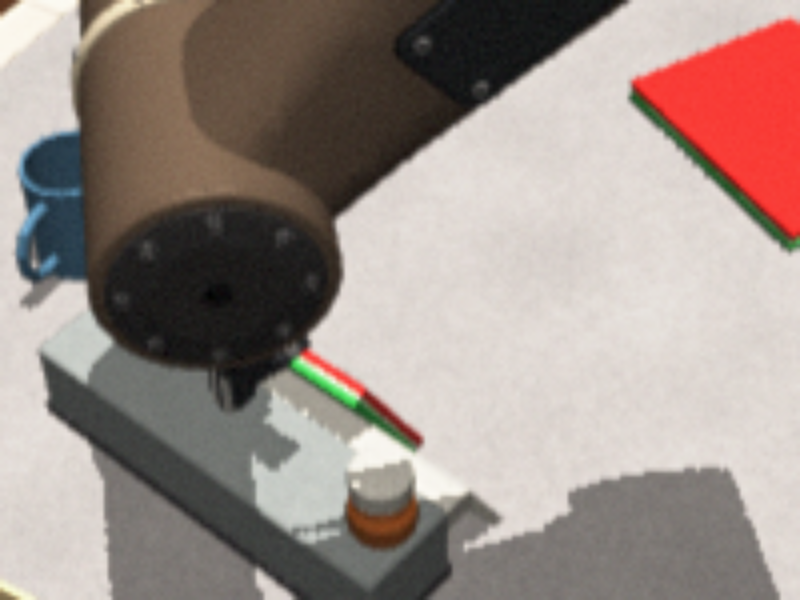

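The closed finger is behind the board's top edge (crop 230,400), clear of the pot. Now pull the top edge back.

```bash
python3 - <<'E'
from h import *
h=ctrl.move_straight(K(-.05,0,.113),v=.04,max_force=12)
o=get_obs();print(h,toK(o["tool_pos"]).round(4),(o["force"]@np.c_[kx,ky,[0,0,1]]).round(1),round(o["t"],2))
P=cams.read_camera("side")
cv2.imwrite("pics/s6.png",cv2.resize(P["img"][150:300,150:350],None,fx=4,fy=4))
E
```

```text
False [-0.0499 -0.      0.113 ] [0.3 0.5 0.8] 29.88
```

View pics/s6.png

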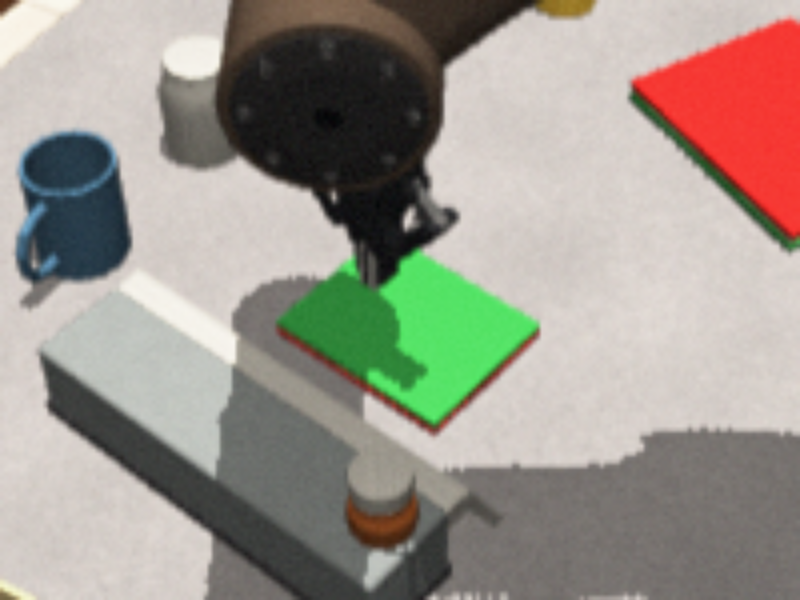

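The board lies green side up in front of the slope. I'll lift away and check its position and flatness.

```bash
python3 - <<'E'
from h import *
ctrl.move_straight(K(-.05,0,.26),v=.15)
ctrl.goto(K(-.3,.0,.26),Rt(0))
for n in("top","side"):
    P=cams.read_camera(n);cv2.imwrite(f"pics/{n}7.png",P["img"])
    h=cv2.cvtColor(P["img"],cv2.COLOR_BGR2HSV)
    m=((h[...,0]>45)&(h[...,0]<75)&(h[...,1]>120)).astype(np.uint8)
    N,l,s,c=cv2.connectedComponentsWithStats(m);i=1+np.argmax(s[1:,4])
    cs,_=cv2.findContours((l==i).astype(np.uint8),cv2.RETR_EXTERNAL,cv2.CHAIN_APPROX_NONE)
    w=px2w(P,cs[0][:,0,:],0.015)[:,:2].astype(np.float32);r=cv2.minAreaRect(w*1000)
    print(n,np.round(r[1],1),r[2],toK([r[0][0]/1e3,r[0][1]/1e3,0]).round(3))
o=get_obs();print(o["force"].round(1),o["t"])
E
```

```text
Traceback (most recent call last):
ValueError: attempt to get argmax of an empty sequence
```

View pics/top7.png

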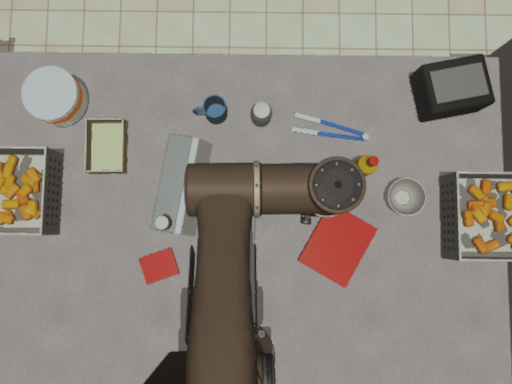

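The arm hides the board in the top view, so I'll check with the side camera.

```bash
python3 - <<'E'
from h import *
for n in("side",):
    P=cams.read_camera(n);cv2.imwrite(f"pics/{n}7.png",P["img"])
    h=cv2.cvtColor(P["img"],cv2.COLOR_BGR2HSV)
    m=((h[...,0]>45)&(h[...,0]<75)&(h[...,1]>120)).astype(np.uint8)
    N,l,s,c=cv2.connectedComponentsWithStats(m);i=1+np.argmax(s[1:,4])
    cs,_=cv2.findContours((l==i).astype(np.uint8),cv2.RETR_EXTERNAL,cv2.CHAIN_APPROX_NONE)
    w=px2w(P,cs[0][:,0,:],0.015)[:,:2].astype(np.float32);r=cv2.minAreaRect(w*1000)
    print(n,np.round(r[1],1),r[2],toK([r[0][0]/1e3,r[0][1]/1e3,0]).round(3))
    for q in ("shaker","mug","spice_pot","sauce","tongs"):
        for r in finder.regions_of(P,q)[:1]: print(q,r["bbox"])
o=get_obs();print(o["force"].round(1),o["t"])
E
```

```text
side [119.9 149.2] 80.36929321289062 [-0.082 -0.001  0.   ]
shaker [189.4, 160.9, 215.7, 190.4]
mug [155.8, 184.4, 184.3, 221.9]
spice_pot [236.6, 262.7, 256.5, 287.6]
sauce [284.5, 117.4, 302.0, 155.3]
tongs [218.1, 132.1, 271.3, 172.8]
[0.8 1.2 0.7] 32.4
```

View pics/side7.png

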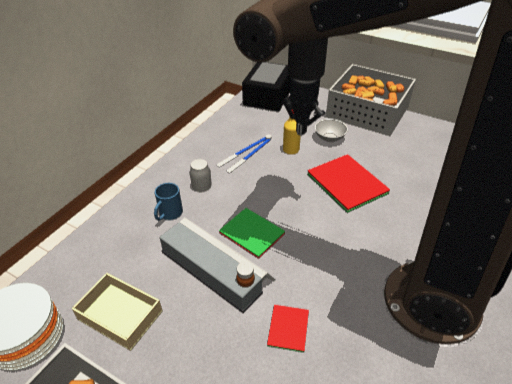

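```bash
python3 -c "
from bench import job_done;job_done()"
```

```text
the job is handed in; nothing more can be done
```

The middle-sized board is turned over and lies flat, green side up, in front of the kerb; the job is handed in at about 32 s on the robot's clock.

- **Pushing up:** I pushed the board with open fingers until it stopped against the slope. That was a rise of 8 N, with no further travel on a second gentle push. Backed off, it stayed leaning, and an overlay on the side picture matched 62°. I didn't log force during the moves. The readings after each step stayed below about 6 N, and no push stopped on force before the final one.
- **Tipping over:** I shut the fingers, lowered them behind the overhanging top edge and pulled it back until the board dropped over.
- **Last checks:** In the side picture the board's outline measures 119.9 × 149.2 mm at 15 mm height, which fits a board lying flat. Its centre is about 82 mm in front of my estimate of the kerb's origin and 1 mm off its middle.
- **Other things:** The pot, mug, shaker, sauce bottle and tongs were found at practically the same pixels as before, allowing for the finder's jitter. The bowl and coin tray look unmoved in the pictures, but I didn't measure them. The force on the tool was near zero.
- **Checks that failed:** The top camera couldn't confirm the final position because the arm hid the board. I found no clear set-out of the slope: contact and the overlay put its foot within a few millimetres of my origin estimate.

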